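# Open the push-to-open cupboard on the bead maker's bench

## Robot

A 7-joint arm with a two-finger parallel gripper is mounted at the origin on the work surface. World frame = base frame: x ahead of the robot, y to its left, z up, the work surface at z = 0. Lengths are in m, angles in rad, forces in N, time in s.
With the tool pointing down it reaches from about 0.425 to 0.925 m from the base axis. Payload 6.8 kg.
Tool frame: the origin (TCP) lies at the very end of the fingers, on their centre line; the grasp point (between the pads) lies 19 mm behind it; x points along the fingers, y is the direction in which the jaws open and shut, and the axes are right-handed (so a half turn about x gives the same grasp; the last joint's range is limited). The gripper opens to 85 mm and grips with 20 to 120 N. Pads are 22 mm wide; open, the fingers measure 114 mm over their backs; the gripper's body (76 mm by 85 mm) begins 54 mm behind the grasp point. The pads swing forward as they close: fully open they stand 13 mm farther back than shut.
Start: joints at [-1.355, 0.477, 0.022, 1.555, -0.011, 1.109, -0.083], TCP at [0.215, 0.64, 0.231] pointing down, gripper open.
Joint ranges: [-2.96, 2.96], [-0.34, 2.1], [-1.41, 1.46], [0.24, 2.44], [-1.37, 4.51], [0.17, 1.92], [-2.96, 2.96]. Speed limits (rad/s): [2.39, 2.39, 3.14, 3.14, 3.14, 3.14, 3.14].

## Interface

Orientations are given as a rotation vector (axis times angle).
In Python, from bench import get_obs, grab_frame, camera_info, hand_in gives the robot as it stands.
- The arm moves only by the tool apply_moves, never from a script. Its argument "series" is text: rows parted by semicolons, each of 7 numbers parted by spaces: the turn, a rotation vector about the tool's x, y, z in rad, then the shift along the tool's x, y, z in m, then the opening, from 0 (shut) to 1 (fully open). In form: wx wy wz tx ty tz hand; .... A call has 1 to 12 rows; each row is the pose to reach, as a shift and turn from the pose commanded when the call began, along the tool's axes at that moment; what a row does not reach only later rows make up. A row lasts 1/8 s, in which the tool goes at most 62.5 mm and 10.7 degrees, less where a joint would pass 70% of its speed; a pose out of reach is approached as far as the arm can. A call with a gripper value outside its range is refused whole. The fingers move at their own pace and stop on an object; "force" is the grip in N (left out, the last holds). Time passes only in rows, so rows that repeat a pose let the fingers close. It gives the time, the measured TCP pose, the force and the opening at its end, in the units of the state.
- get_obs(): the state, without advancing time (a new reading comes with each control period).
- grab_frame(name): name is "scene" or "top"; returns the picture (400x640x3 uint8, blue, green, red); there is no depth.
- camera_info(name): a dict with "fov_y" (degrees; the focal length in pixels is half the picture's height over the tangent of half this angle, whatever the lens; pixels are square), "cx", "cy" (the principal point, pixels), "rvec" (rotation vector, rad) and "tvec" (3), from world to camera coordinates, as OpenCV has them. Camera axes: x right, y down, z forward; pixel columns grow to the right and rows downward; lengths in m; the calibration is good to about 2 mm. A picture is of the moment at which its call begins. camera_info takes no time and is no camera call.
- hand_in(): hands the job in, once; it reports no verdict.
The state is a dict: "clock": time; "joints": joint angles; "qvel": joint speeds; "tau": joint torques, N m; "tcp_pos": TCP position; "orientation": TCP orientation; "contact_force": force on the tool from outside, world axes, zero at the start; "moment": the same for the moment, N m; "grip_width": finger opening in m.
Only numpy, scipy, OpenCV 4.12 (cv2) and the standard library are available. Lean on these libraries where they do the work, as an engineer would, in place of code of your own. Each camera call takes 0.05 s, during which the arm holds its last target.

## Task

Open the wider of the two small cupboards for me: push its plain door in near the free edge until the catch lets go and back away so that the spring throws it ajar, then put the shut fingertips into the gap and swing the door open until it stands about square to the cupboard. Use only the fingers' outsides: do not pinch or grip the door, leave the narrow cupboard shut, and do not move the tin, the jar or the paddle.

Things in the scene. Friction and masses are not known exactly. Their poses are not given: they have to be found in the camera images.
- wide_cabinet: the wider cupboard, a fixed grey box 160 mm deep (x), 200 mm wide (y), 150 mm high, open at the front behind its plain wooden door. Origin: centre of its underside. Its front looks along its own -x, roughly to the robot; the door's hinge, with a steel plate and pin seen from above, is on its own +y side. Nothing stands on its top
- wide_door (a joint): angle of the wide door, rad: 0 shut, grows as it swings out about the pin on the cupboard's +y side; stop at 1.75. Pushed in to about -0.02 (2 to 3 N near the free edge; hard stop at -0.034) its catch lets go; when the fingers back off, a spring throws it to 0.6-0.8. Beyond 0.6 no spring acts and the slightly stiff hinge keeps it where it is left. It does not latch again
- wide_hinge (a point): point on the hinge axis (pin) of the wide door, 148 mm above the bench, level with the door's top edge. With the door shut, it lies 14 mm in front of the cupboard's open front and 100 mm to the cupboard's own +y of its middle
- wide_press (a point): point on the front face of the wide door, right in front of the catch, 170 mm from the hinge axis and 115 mm above the bench (33 mm below the door's top edge); moves with the door. A good place to push
- wide_face: the raised front panel of the wide door, 4 mm thick, 178 mm wide, 124 mm high, on the front of the plywood board. Origin: on the hinge axis at bench height; its -y runs from the hinge along the door to the free edge
- narrow_cabinet: the narrower cupboard, to be left shut: the same, 160 mm deep, 125 mm wide, 150 mm high. Origin: centre of its underside; its front looks along its own -x
- narrow_door (a joint): angle of the narrow cupboard's door, rad: 0 shut and latched; its catch works in the same way, with the hinge on its own -y side
- rod_tin: loose tin of glass rods, 68 mm across, tin 90 mm high, rods up to 170 mm. Origin: centre of its underside. Leave it alone
- frit_jar: loose lidded glass jar, 64 mm across, 85 mm high. Origin: centre of its underside. Leave it alone
- paddle: loose black marver paddle lying flat, 220 mm long along its x, 60 mm wide, 12 mm high. Origin: on the bench under the middle of its length. Leave it alone
- wide_back: the board of the wide door, 12 mm thick, 198 mm wide, top edge 148 mm above the bench. Origin and axes as the front panel's. The hinge axis runs in its mid-plane: its inner side is 6 mm behind the axis, the front of the raised panel 10 mm before it. The inner side is flat in its upper 90 mm; below sits a small staple 37 mm deep
There are look-alikes about, which are no part of the job. Leave any turquoise look-alike of the narrow_cabinet alone.

How it is judged:
On the way, in this order (a step that is already met when the one before it is completed fails the run):
1. the wide door is pushed in past its shut position with the fingers, so that its catch lets go (value of joint wide_door below -0.012 rad and (contact force between the fingers and wide_face above 0.2 N or contact force between the fingers and wide_back above 0.2 N)).
2. the spring has thrown the wide door ajar, with the fingers off it (value of joint wide_door above 0.4 rad and contact force between the fingers and wide_back below 0.1 N and contact force between the fingers and wide_face below 0.1 N), for 0.1 s.
3. the wide door is swung open to at least 1.2 rad (69 degrees) (value of joint wide_door above 1.2 rad), for 0.1 s.
At the end, for the whole second after the job is handed in: the wide cupboard's door stands open by 1.2 rad (69 degrees) or more and at rest; the narrow cupboard's door is shut (within 0.05 rad); tin, jar and paddle are within 20 mm of where they were (value of joint wide_door above 1.2 rad and velocity of joint wide_door between -0.05 and 0.05 rad/s and value of joint narrow_door between -0.05 and 0.05 rad and distance of each of rod_tin, frit_jar, paddle from where it was at the start of the episode below 0.02 m); the robot touches nothing.
It fails at once if the narrow cupboard's door is released or opened (value of joint narrow_door above 0.05 rad).
It fails at once if the door is pinched: the fingers press on its front panel and its board at once (contact force between the fingers and wide_face above 3 N and contact force between the fingers and wide_back above 3 N).
It fails at once if the rod tin is moved by more than 20 mm or lifted (distance of rod_tin from where it was at the start of the episode above 0.02 m).
It fails at once if the jar is moved by more than 20 mm or lifted (distance of frit_jar from where it was at the start of the episode above 0.02 m).
It fails at once if the paddle is moved by more than 20 mm or lifted (distance of paddle from where it was at the start of the episode above 0.02 m).
It also fails if it takes over 43 s, if anything falls off the work surface, if the arm or the gripper's body presses on something with over 40 N, if the wrist force passes 120 N, or if a joint passes its speed limit or range.

## Working session

There is one attempt and no reset: what is moved stays moved. The work goes in short steps, Python scripts to look and compute and a tool call to move; the robot and the scene stay as the last step left them, time stands still between calls to the robot, and variables do not carry over. Pictures are saved under pics/ and viewed, and the job is handed in when it is done.

Besides the shell and the picture viewer there is one more tool, called after ">>>" as name(argument=value, ...), one argument or row to a line, values as JSON. apply_moves: Moves the arm, as the interface text tells. Its arguments: {"type":"object","properties":{"series":{"type":"string"},"force":{"type":"number"}},"required":["series"]}

```bash
mkdir -p pics; ls; python3 - <<'E'
from bench import *
import cv2
for n in("scene","top"):
    cv2.imwrite(f"pics/{n}0.png",grab_frame(n)); print(camera_info(n))
print(get_obs())
E
```

```text
pics
{'fov_y': 55.341572353773984, 'cx': 325.75067479716654, 'cy': 196.25312599620239, 'rvec': array([ 2.75211535, -0.58732669,  0.09175313]), 'tvec': array([-0.46666803,  0.25824281,  1.08376998])}
{'fov_y': 49.511016517663826, 'cx': 308.18653697341114, 'cy': 200.93042979864367, 'rvec': array([ 2.17896395, -2.16188917,  0.15994792]), 'tvec': array([-0.02407471,  0.53545927,  1.42146821])}
{'clock': 0.1, 'joints': array([-1.35508899,  0.47770839,  0.02234236,  1.55634353, -0.01150748,
        1.10928178, -0.08309825]), 'qvel': array([ 0.00173633, -0.00266958, -0.00049907, -0.0015158 ,  0.00114089,
       -0.00056771, -0.00220848]), 'tau': array([ 4.43214740e-03, -5.97757065e+01,  1.61359202e+00, -2.81954741e+01,
        1.28067448e-02,  5.03519084e-03, -1.74154928e-05]), 'tcp_pos': array([0.21461103, 0.63942146, 0.23043281]), 'orientation': array([ 0.25284147,  1.55597006, -0.25537311]), 'contact_force': array([ 0.32326715, -0.14705982, -0.00220831]), 'moment': array([-0.02293987, -0.03058591,  0.00660364]), 'grip_width': 0.08559240811097026}
```

View pics/scene0.png

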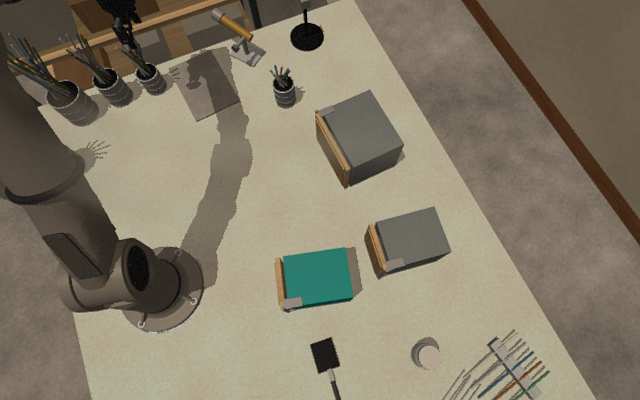

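View pics/top0.png

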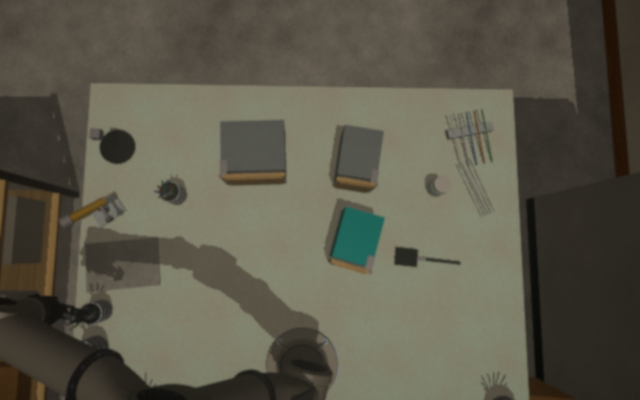

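The wide cupboard could be any of these:

| Candidate | Scene pixel | Top pixel |
|---|---|---|
| Large grey box | (360,138) | (253,152) |
| Small grey box | (408,240) | (358,157) |
| Turquoise box | (315,277) | (358,237) |

By the description I choose the large grey box, whose hinge plate is at top (224,167). The small grey box is the narrow cupboard and the turquoise one is the look-alike. The tin of rods near the wide door is at scene (285,90), top (170,190). Next I'll check the choice in a close crop and measure.

```bash
cat > h.py <<'E'
import numpy as np, cv2
from bench import *
def cam(n):
    c=camera_info(n); f=200/np.tan(np.radians(c['fov_y'])/2)
    K=np.array([[f,0,c['cx']],[0,f,c['cy']],[0,0,1]]); R=cv2.Rodrigues(c['rvec'])[0]; return K,R,np.asarray(c['tvec'])
def toplane(n,px,z):
    K,R,t=cam(n); px=np.atleast_2d(px).astype(float)
    d=(R.T@np.linalg.inv(K)@np.c_[px,np.ones(len(px))].T).T; o=-R.T@t
    return o+d*((z-o[2])/d[:,2])[:,None]
def proj(n,P):
    K,R,t=cam(n); q=(K@(R@np.atleast_2d(P).T+t[:,None])).T; return q[:,:2]/q[:,2:]
E
python3 - <<'E'
from h import *
a=cv2.imread('pics/scene0.png'); b=cv2.imread('pics/top0.png')
A=cv2.resize(a[60:200,260:420],None,fx=5,fy=5,interpolation=cv2.INTER_CUBIC)[:,:800]
A=cv2.resize(a[75:195,265:415],None,fx=5,fy=5,interpolation=cv2.INTER_CUBIC)
B=cv2.resize(b[105:205,150:300],None,fx=5,fy=5,interpolation=cv2.INTER_CUBIC)
cv2.imwrite('pics/cs.png',A);cv2.imwrite('pics/ct.png',B)
E
```

```text
(no output)
```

View pics/cs.png

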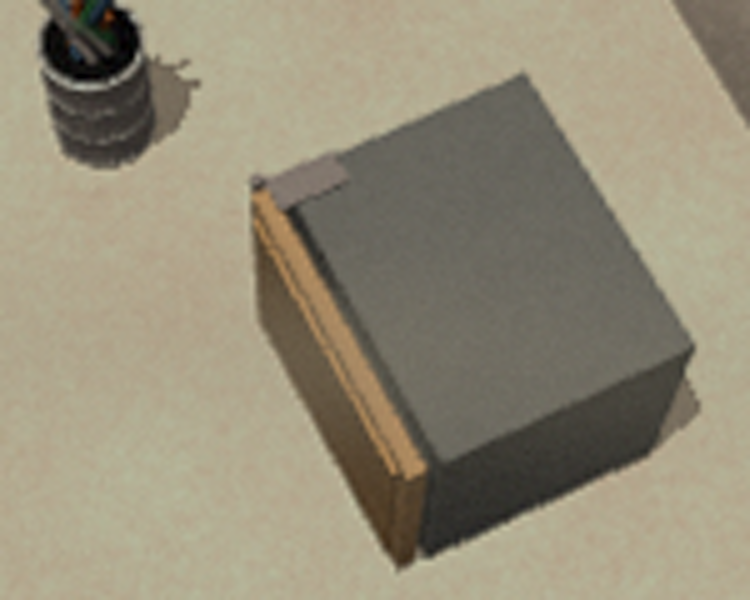

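View pics/ct.png

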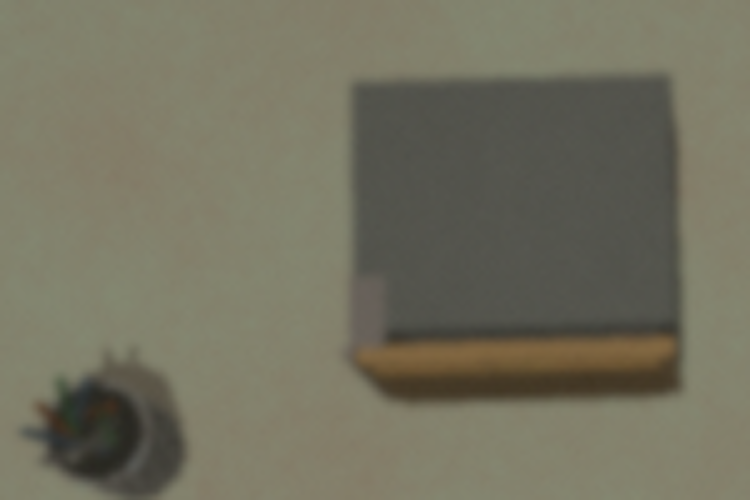

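```bash
python3 - <<'E'
from h import *
np.set_printoptions(precision=4,suppress=True)
f=lambda p,o:(np.array(p)+.5)/5-.5+np.array(o)
S=f([(523,73),(693,348),(440,463)],(265,75)); T=f([(355,83),(669,76),(674,333)],(150,105))
for n,X in(("scene",S),("top",T)):
    P=toplane(n,X,.15);print(n,P[:,:2],np.linalg.norm(np.diff(P,axis=0),axis=1))
    mid_y=(P[0]-P[1])[:2]; yaw=np.arctan2(-mid_y[0],mid_y[1]); dx=(P[1]-P[2])[:2]; yaw2=np.arctan2(dx[1],dx[0])
    c=(P[0]+P[2])[:2]/2; yw=(yaw*200+yaw2*160)/360
    R=np.array([[np.cos(yw),-np.sin(yw)],[np.sin(yw),np.cos(yw)]])
    print('yaw',yaw,yaw2,'c',c,'hinge',c+R@[-.094,.1])
print('hinge px', toplane("scene",f([(260,184)],(265,75)),.148),toplane("top",f([(355,352)],(150,105)),.148))
print('free', toplane("scene",f([(427,468)],(265,75)),.148))
print('tin base',toplane("scene",f([(105,135)],(265,75)),0),'tin top', toplane("scene",f([(92,55)],(265,75)),.09),toplane("top",f([(92,433)],(150,105)),.09))
print('jar',toplane("scene",[(429,357)],.085),toplane("top",[(441,184)],.085),'paddle',toplane("scene",[(325,355)],.012),toplane("top",[(405,257)],.012))
print('narrow', toplane("scene",[(367,225),(384,272)],.148),toplane("top",[(337,187),(375,189)],.148))
E
```

```text
scene [[0.7686 0.2625]
 [0.7757 0.0628]
 [0.6176 0.0576]] [0.1998 0.1582]
yaw 0.035475734075749735 0.03301072917039344 c [0.6931 0.16  ] hinge [0.5957 0.2567]
top [[0.7705 0.2593]
 [0.7779 0.0628]
 [0.6135 0.0575]] [0.1967 0.1644]
yaw 0.03750133705159992 0.0320591899792707 c [0.692  0.1584] hinge [0.5946 0.2551]
hinge px [[0.5983 0.2585 0.148 ]] [[0.5998 0.2544 0.148 ]]
free [[0.6103 0.0585 0.148 ]]
tin base [[0.5512 0.4209 0.    ]] tin top [[0.5522 0.42   0.09  ]] [[0.5558 0.4308 0.09  ]]
jar [[ 0.5872 -0.4563  0.085 ]] [[ 0.5892 -0.4532  0.085 ]] paddle [[ 0.3521 -0.3515  0.012 ]] [[ 0.351  -0.3478  0.012 ]]
narrow [[ 0.5824 -0.1039  0.148 ]
 [ 0.568  -0.2295  0.148 ]] [[ 0.5659 -0.1061  0.148 ]
 [ 0.5609 -0.2245  0.148 ]]
```

```bash
cat >> h.py <<'E'
from scipy.spatial.transform import Rotation as Ro
H=np.array([.5955,.256]); YAW=.035
def down(yaw): # tool x down, tool z horizontal at azimuth yaw, y to its left
    z=np.array([np.cos(yaw),np.sin(yaw),0]); x=np.array([0,0,-1.]); return Ro.from_matrix(np.c_[x,np.cross(z,x),z])
def row(pos,yaw,hand=0):
    o=get_obs(); R0=Ro.from_rotvec(o['orientation']); w=(R0.inv()*down(yaw)).as_rotvec(); t=R0.inv().apply(np.array(pos)-o['tcp_pos'])
    return np.round(np.r_[w,t,hand],4)
def local(x,y,a=0): # door frame at opening a
    c,s=np.cos(YAW-a),np.sin(YAW-a); return H+np.array([c*x-s*y,s*x+c*y])
np.set_printoptions(precision=4,suppress=True)
E
python3 - <<'E'
from h import *
o=get_obs(); print(Ro.from_rotvec(o['orientation']).as_matrix())
p=local(-.010,-.17); print(p)
q=local(-.075,-.165)
for y in (YAW,YAW+np.pi): print(row([*q,.23],y))
print(local(-.1,-.198,0.7), local(0,-.198,.7), local(0,-.198,1.45))
E
```

```text
[[-0.0004  0.3182  0.948 ]
 [-0.0016  0.948  -0.3182]
 [-1.     -0.0016  0.0001]]
[0.5915 0.0858]
[-0.3588 -0.0002  0.0016  0.0012 -0.4231  0.4708  0.    ]
[ 2.7828  0.0023  0.0003  0.0012 -0.4231  0.4708  0.    ]
[0.3946 0.1619] [0.4733 0.1002] [0.3999 0.2253]
```

>>> apply_moves(
  series="-0.03 0 0 0 -0.03 0.034 0; -0.06 0 0 0 -0.07 0.078 0; -0.09 0 0 0 -0.11 0.122 0; -0.12 0 0 0 -0.15 0.167 0; -0.16 0 0 0 -0.19 0.211 0; -0.2 0 0 0 -0.23 0.256 0; -0.24 0 0 0 -0.27 0.3 0; -0.27 0 0 0 -0.31 0.345 0; -0.3 0 0 0 -0.35 0.389 0; -0.33 0 0 0 -0.385 0.43 0; -0.35 0 0 0 -0.41 0.456 0; -0.359 0 0 0 -0.423 0.471 0",
)

```text
clock: 1.6
tcp_pos: [0.5271, 0.0864, 0.231]
orientation: [-0.026, 1.571, 0.025]
contact_force: [0.3, 0.6, 0.4]
grip_width: 0.0
```

>>> apply_moves(
  series="0 0 0 0.04 0 0 0; 0 0 0 0.09 0 0 0; 0 0 0 0.13 0 0 0; 0 0 0 0.13 0 0 0",
)

```text
clock: 2.1
tcp_pos: [0.524, 0.0884, 0.0987]
orientation: [-0.029, 1.577, 0.026]
contact_force: [-0.1, -1.2, 0.7]
grip_width: -0.0005
```

```bash
python3 - <<'E'
from h import *
a=grab_frame("scene"); 
cv2.imwrite('pics/s1.png',cv2.resize(a[60:210,240:420],None,fx=4,fy=4,interpolation=cv2.INTER_CUBIC))
print(get_obs()['tcp_pos'],get_obs()['contact_force'],get_obs()['orientation'])
E
```

```text
[0.5258 0.0887 0.1007] [0.0175 0.2634 0.5201] [-0.0283  1.5734  0.0268]
```

View pics/s1.png

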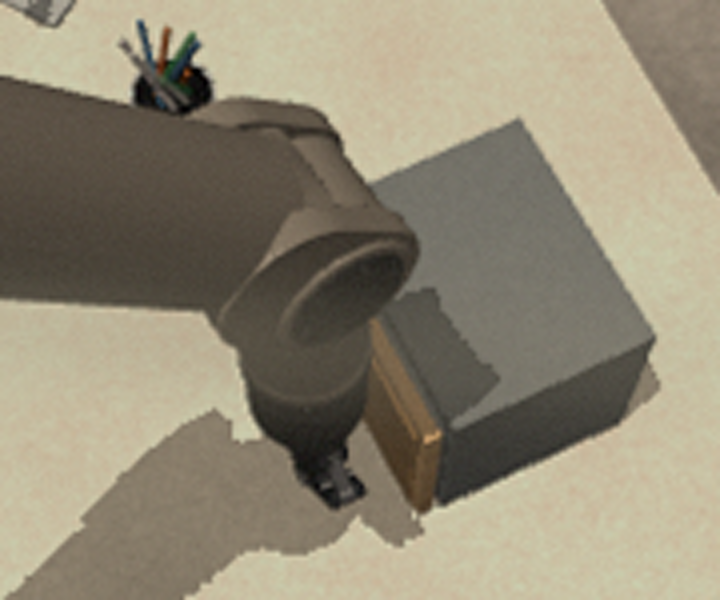

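The shut fingers hang in front of the door's free half, at crop (335,480), with the door still shut. Now I'll advance slowly.

>>> apply_moves(
  series="0 0 0 0 0 0.02 0; 0 0 0 0 0 0.035 0; 0 0 0 0 0 0.043 0; 0 0 0 0 0 0.047 0; 0 0 0 0 0 0.047 0",
)

```text
clock: 2.78
tcp_pos: [0.5736, 0.0907, 0.1014]
orientation: [-0.028, 1.571, 0.028]
contact_force: [-0.1, -0.7, -0.6]
grip_width: -0.0001
```

>>> apply_moves(
  series="0 0 0 0 0 0.002 0; 0 0 0 0 0 0.004 0; 0 0 0 0 0 0.004 0",
)

```text
clock: 3.15
tcp_pos: [0.5777, 0.0908, 0.1013]
orientation: [-0.028, 1.571, 0.028]
contact_force: [1.5, 0.5, 0.6]
grip_width: -0.0002
```

>>> apply_moves(
  series="0 0 0 0 0 0.001 0; 0 0 0 0 0 0.002 0; 0 0 0 0 0 0.002 0",
)

```text
clock: 3.52
tcp_pos: [0.5797, 0.0909, 0.1013]
orientation: [-0.028, 1.571, 0.028]
contact_force: [-0.9, -0.7, -0.2]
grip_width: -0.0003
```

>>> apply_moves(
  series="0 0 0 0 0 0.001 0; 0 0 0 0 0 0.002 0; 0 0 0 0 0 0.002 0",
)

```text
clock: 3.9
tcp_pos: [0.5816, 0.091, 0.1013]
orientation: [-0.028, 1.571, 0.028]
contact_force: [-0.6, -0.7, -0.2]
grip_width: 0.0
```

>>> apply_moves(
  series="0 0 0 0 0 0.001 0; 0 0 0 0 0 0.002 0; 0 0 0 0 0 0.002 0",
)

```text
clock: 4.28
tcp_pos: [0.5833, 0.091, 0.1012]
orientation: [-0.028, 1.572, 0.027]
contact_force: [-3.8, 0.3, 2.8]
grip_width: 0.0
```

>>> apply_moves(
  series="0 0 0 0 0 0.001 0; 0 0 0 0 0 0.002 0; 0 0 0 0 0 0.002 0",
)

```text
clock: 4.65
tcp_pos: [0.586, 0.091, 0.1012]
orientation: [-0.028, 1.57, 0.027]
contact_force: [-3.0, -0.5, 0.5]
grip_width: 0.0001
```

>>> apply_moves(
  series="0 0 0 0 0 0.001 0; 0 0 0 0 0 0.002 0; 0 0 0 0 0 0.002 0",
)

```text
clock: 5.03
tcp_pos: [0.5873, 0.091, 0.1012]
orientation: [-0.028, 1.571, 0.027]
contact_force: [-4.9, -1.5, 0.6]
grip_width: 0.0001
```

>>> apply_moves(
  series="0 0 0 0 0 0.001 0; 0 0 0 0 0 0.0015 0; 0 0 0 0 0 0.0015 0",
)

```text
clock: 5.4
tcp_pos: [0.5873, 0.091, 0.1011]
orientation: [-0.028, 1.574, 0.027]
contact_force: [-8.7, -1.7, 6.1]
grip_width: -0.0002
```

That's the hard stop, so the catch has let go. Backing away, out of the door's sweep.

>>> apply_moves(
  series="0 0 0 0 0 -0.04 0; 0 0 0 0 -0.03 -0.09 0; 0 0 0 0 -0.07 -0.13 0; 0 0 0 0 -0.11 -0.135 0; 0 0 0 0 -0.11 -0.135 0; 0 0 0 0 -0.11 -0.135 0",
)

```text
clock: 6.15
tcp_pos: [0.4595, -0.0228, 0.1017]
orientation: [-0.027, 1.568, 0.028]
contact_force: [1.2, 0.2, -0.1]
grip_width: -0.0005
```

```bash
python3 - <<'E'
from h import *
a=grab_frame("scene"); b=grab_frame("top")
cv2.imwrite('pics/s2.png',cv2.resize(a[60:210,220:420],None,fx=4,fy=4,interpolation=cv2.INTER_CUBIC))
cv2.imwrite('pics/t2.png',cv2.resize(b[100:240,150:350],None,fx=4,fy=4,interpolation=cv2.INTER_CUBIC))
print(get_obs()['tcp_pos'],get_obs()['contact_force'],get_obs()['orientation'])
E
```

```text
[ 0.4591 -0.0222  0.1014] [ 0.6372 -1.0486 -0.0363] [-0.0287  1.5693  0.0294]
```

View pics/s2.png

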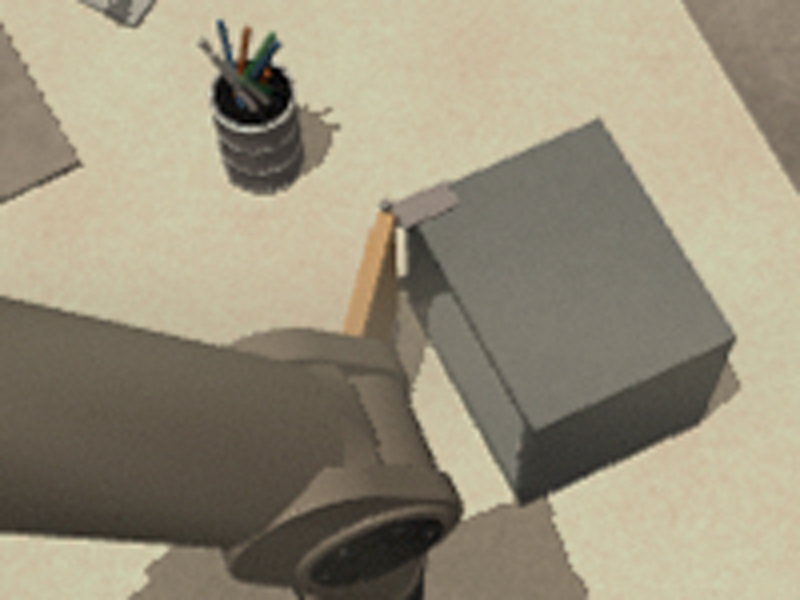

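View pics/t2.png

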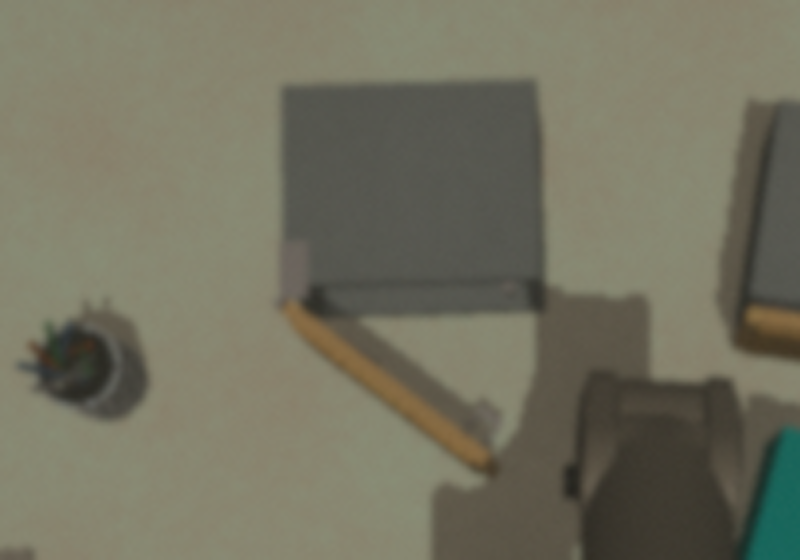

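```bash
python3 - <<'E'
from h import *
g=lambda p:(np.array(p)+.5)/4-.5+np.array([150,100])
P=toplane("top",[g((288,304)),g((490,468))],.148); d=(P[1]-P[0])[:2]; print(P,np.linalg.norm(d),'a',np.arctan2(-d[0],-d[1])+YAW)
a=.70
for nm,p,yw in [("w1",[.53,.0],YAW-.2),("w2",local(.05,-.16,a),YAW-.5)]:
    print(nm,p,row([*p,.10],yw))
for A in (.8,1.0,1.2,1.4,1.5): print(A,local(.017,-.155,A))
E
```

```text
[[0.5978 0.2512 0.148 ]
 [0.472  0.0933 0.148 ]] 0.20190310560338626 a 0.7076709058637964
w1 [0.53, 0.0] [ 0.202   0.0013 -0.0006  0.0015  0.0195  0.0716  0.    ]
w2 [0.5361 0.0992] [ 0.502   0.0012 -0.0008  0.0016  0.1185  0.0814  0.    ]
0.8 [0.5004 0.1324]
1.0 [0.4778 0.1538]
1.2 [0.4598 0.1792]
1.4 [0.4472 0.2077]
1.5 [0.4432 0.2227]
```

The door stands at about 0.7 rad, from the pin at crop (288,304) to the free edge at (490,468), and the measured width is 202 mm against 198 mm. Next I'll enter behind it from the free side.

>>> apply_moves(
  series="0.1 0 0 0 0.005 0.04 0; 0.2 0 0 0 0.02 0.075 0; 0.35 0 0 0 0.07 0.08 0; 0.5 0 0 0 0.118 0.081 0; 0.5 0 0 0 0.118 0.081 0; 0.5 0 0 0 0.118 0.081 0",
)

```text
clock: 7.0
tcp_pos: [0.5349, 0.0981, 0.1011]
orientation: [0.362, 1.54, -0.362]
contact_force: [0.2, -0.5, -0.1]
grip_width: 0.0002
```

```bash
python3 - <<'E'
from h import *
b=grab_frame("top")
cv2.imwrite('pics/t3.png',cv2.resize(b[100:240,150:350],None,fx=4,fy=4,interpolation=cv2.INTER_CUBIC))
o=get_obs();print(o['tcp_pos'],o['contact_force'],o['orientation'])
for A in (.7,.85,1.0,1.15,1.3,1.42,1.48): print(A,row([*local(.016,-.155,A),.10],YAW-min(A,1.3)))
E
```

```text
[0.5349 0.097  0.1012] [-0.2118  0.0239 -0.3271] [ 0.3635  1.5399 -0.3642]
0.7 [ 0.201   0.0002  0.0004  0.0012  0.0142 -0.0322  0.    ]
0.85 [ 0.351   0.0002  0.0004  0.0012  0.0182 -0.0552  0.    ]
1.0 [ 0.501   0.0003  0.0004  0.0011  0.0256 -0.0774  0.    ]
1.15 [ 0.651   0.0003  0.0004  0.0011  0.0363 -0.0982  0.    ]
1.3 [ 0.801   0.0003  0.0003  0.0011  0.0499 -0.1171  0.    ]
1.42 [ 0.801   0.0003  0.0003  0.0011  0.0628 -0.1307  0.    ]
1.48 [ 0.801   0.0003  0.0003  0.0011  0.0698 -0.1369  0.    ]
```

View pics/t3.png

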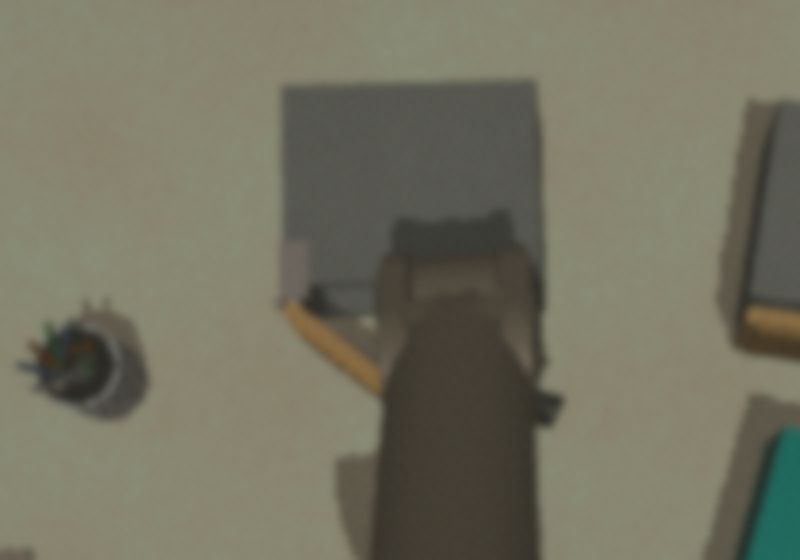

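The door is still at the same angle and the fingers are behind it. Swinging it open along the arc.

>>> apply_moves(
  series="0.1 0 0 0 0.01 -0.02 0; 0.2 0 0 0 0.014 -0.032 0; 0.28 0 0 0 0.016 -0.044 0; 0.35 0 0 0 0.018 -0.055 0; 0.43 0 0 0 0.022 -0.066 0; 0.5 0 0 0 0.026 -0.077 0; 0.58 0 0 0 0.031 -0.088 0; 0.65 0 0 0 0.036 -0.098 0; 0.73 0 0 0 0.043 -0.108 0; 0.8 0 0 0 0.05 -0.117 0; 0.8 0 0 0 0.056 -0.124 0; 0.8 0 0 0 0.06 -0.128 0",
)

```text
clock: 8.55
tcp_pos: [0.4475, 0.2082, 0.1014]
orientation: [0.981, 1.339, -0.98]
contact_force: [0.5, -0.5, -0.1]
grip_width: 0.0001
```

```bash
python3 - <<'E'
from h import *
b=grab_frame("top");a=grab_frame("scene")
cv2.imwrite('pics/t4.png',cv2.resize(b[100:240,150:350],None,fx=4,fy=4,interpolation=cv2.INTER_CUBIC))
cv2.imwrite('pics/s4.png',cv2.resize(a[60:210,220:420],None,fx=4,fy=4,interpolation=cv2.INTER_CUBIC))
o=get_obs();print(o['tcp_pos'],o['contact_force'],o['orientation'],o['joints'])
for A in (1.42,1.5,1.55): print(A,row([*local(.016,-.155,A),.10],YAW-1.27))
E
```

```text
[0.4474 0.2087 0.1013] [ 0.055   0.1845 -0.2907] [ 0.9802  1.3392 -0.9797] [-1.0146  0.4055  0.5573  2.1254 -0.3326  0.6942  0.0721]
1.42 [-0.0285 -0.0003 -0.0002  0.0013 -0.0003 -0.0032  0.    ]
1.5 [-0.0285 -0.0003 -0.0002  0.0013  0.0004 -0.0157  0.    ]
1.55 [-0.0285 -0.0003 -0.0002  0.0013  0.0014 -0.0234  0.    ]
```

View pics/t4.png

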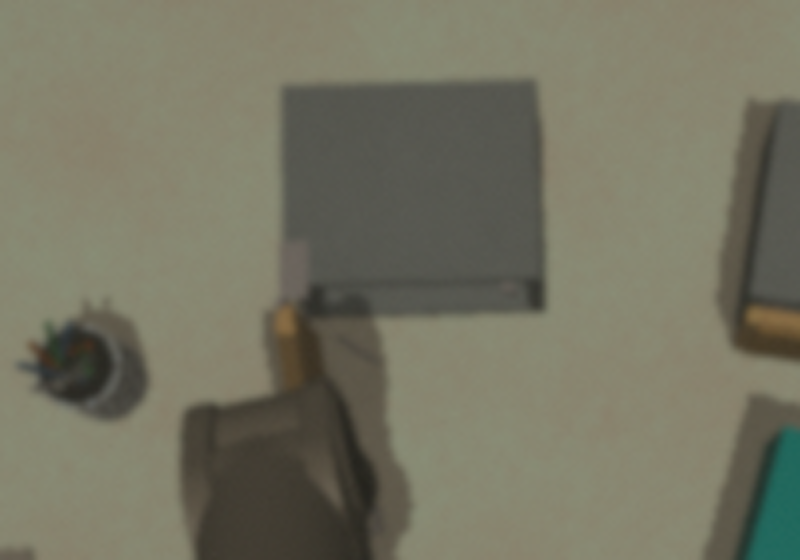

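View pics/s4.png

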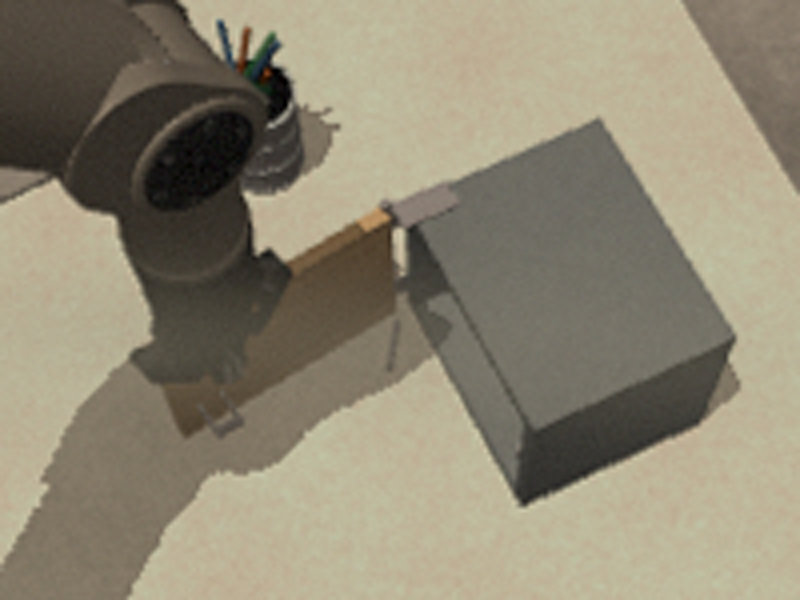

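The door now stands at about 1.4 rad with the fingers on its inner side. I'll give it a little more towards square, then back away.

>>> apply_moves(
  series="0 0 0 0 0 -0.005 0; 0 0 0 0 0 -0.01 0; 0 0 0 0 0 -0.015 0; 0 0 0 0 0 -0.015 0; 0 0 0 0 0 -0.01 0; 0 0 0 0 0 0.02 0; 0 0 0 0 0 0.06 0; 0 0 0 0 -0.04 0.1 0; 0 0 0 0 -0.05 0.13 0; 0 0 0 0 -0.05 0.14 0; 0 0 0 0 -0.05 0.14 0",
)

```text
clock: 10.02
tcp_pos: [0.4427, 0.0597, 0.1015]
orientation: [0.982, 1.338, -0.981]
contact_force: [-0.0, 0.2, -0.2]
grip_width: 0.0001
```

```bash
python3 - <<'E'
from h import *
b=grab_frame("top");a=grab_frame("scene")
cv2.imwrite('pics/t5.png',cv2.resize(b[100:240,150:350],None,fx=4,fy=4,interpolation=cv2.INTER_CUBIC))
cv2.imwrite('pics/s5.png',a)
o=get_obs();print(o['tcp_pos'],o['contact_force'],abs(o['qvel']).max())
E
```

```text
[0.4424 0.0609 0.1013] [0.0333 0.0176 0.746 ] 0.009175566502246895
```

View pics/t5.png

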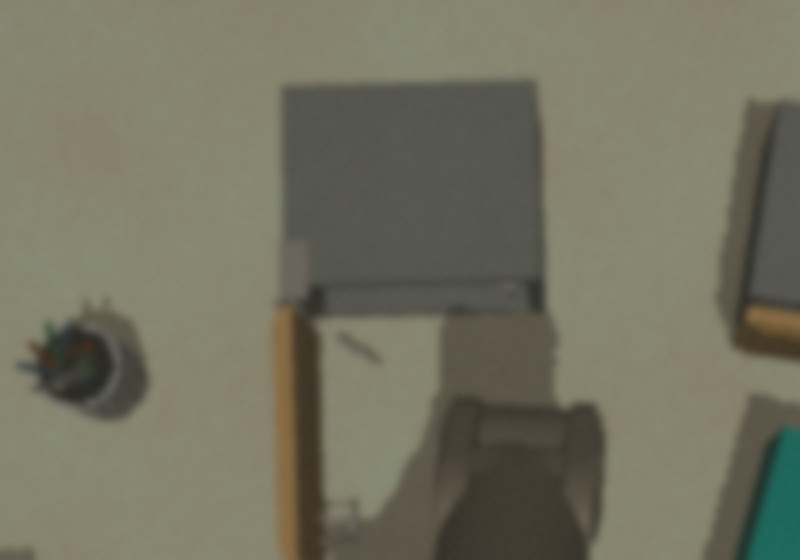

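View pics/s5.png

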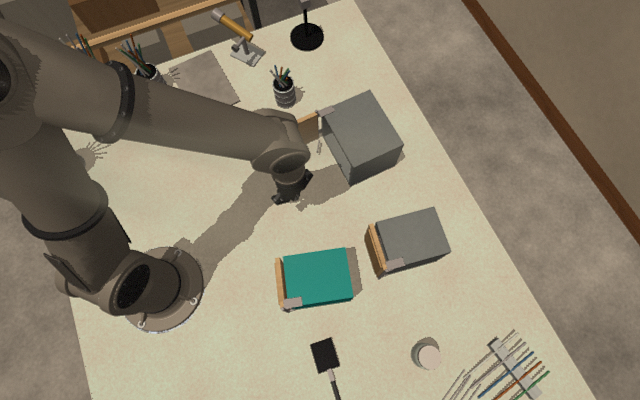

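```bash
python3 - <<'E'
from h import *
g=lambda p:(np.array(p)+.5)/4-.5+np.array([150,100])
P=toplane("top",[g((286,307)),g((290,558))],.148); d=(P[1]-P[0])[:2]; print('a',np.arctan2(-d[0],-d[1])+YAW)
o=get_obs();print(abs(o['qvel']).max())
hand_in()
E
```

```text
a 1.559661418159027
0.009175566502246895
the job is handed in; nothing more can be done
```

The wide cupboard's door is open and stands at about 1.56 rad (89 degrees). I handed the job in at about 10 s of the 43 s allowed; `hand_in()` gives no verdict.

- **Release:** I pushed the door in near its free edge with the shut fingertips until it reached the hard stop (about 5 mm of travel, about 9 N of push). I then backed away, and the spring threw it to about 0.7 rad.
- **Opening:** I put the shut fingers behind the door from its free side, swung it open, and drew them back clear. The door was never pinched or gripped.
- **Last checks:** In the last pictures the door is nearly square to the cupboard and the fingers are well away from it. The wrist force is within its noise and the arm is still. The narrow cupboard is shut, and the tin, jar and paddle look to be where they were. I judged those by eye in the pictures, not by a fresh measurement.
- **Disagreements:** The two cameras differed by 1–2 mm on the cupboard's position. They differed by up to 11 mm on the tin's, which did not matter because the hand stayed well clear of it. No check failed.

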